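Raise the scan post to its second stop and hold it up

TASK

The scanner on the telescoping post hangs too low over the carton. Take the post's grip bar so that the release button in its side is squeezed in, draw the head straight up past the first stop as far as it goes, to the second stop, and finish while still holding it up there with the button squeezed: there is no catch at the top, so do not let go. Leave the carton and the other things on the table where they are.

Things in the scene. Friction and masses are not known exactly. Their poses are not given: they have to be found in the camera images.
- scan_post: telescoping scan post, fixed to the table: dark steel foot plate and upright aluminium tube, 33 mm in diameter at the top collar, 117 mm up. Origin on the table under the tube's axis; z up; x along the plate towards carton and scanner. The plate is 130 mm wide (y), 8 mm thick, from 50 mm behind the axis to 135 mm ahead (x)
- mast (a joint): how far the head is drawn up, m: 0 = down (caught), 0.07 = first stop (the catch snaps in here if the button is out), 0.14 = second stop, a rigid end of travel without a catch. With the button in, it slides freely against 3 to 8 N of weight and friction; let go, it sinks to the first stop
- release (a joint): how far the release button is pressed into the bar, m: 0 = out, 0.005 = fully in. It springs out with 1 N at the start and 3 N fully in; the catch is free from 0.004 on. It must stay pressed while the head is drawn up
- grip (a point): centre of the grip bar, the top of the post, 168 mm above the table when down; axes as the post's. The grey bar is 86 mm long (x), 26 wide (y), 40 high (z). Closing two fingers from above across y, centred here, presses the button in: 32 mm wide with it out, 27 with it in. Below the bar: only the telescope, 23 mm in diameter to 40 mm below this point, then 27 to 33. Keep within 30 mm along x
- release_face (a point): centre of the outer face of the release button: a black ribbed pad 36 mm long (x) and 22 mm high (z) half-way along the +y side of the grip bar, standing 6 mm proud of it; it is pressed along the post's -y
- scan_head: the head of the telescope: grip bar, button, bracket and the small black scanner (its middle 90 mm out along x, hanging under the bracket). Origin on the telescope's axis, 30 mm below the grip bar's centre; axes as the post's
- carton: vial carton, 50 x 106 x 43 mm, lying on the rubber pad of the foot plate under the scanner (bystander); origin at the centre of its underside
- vial_a: small vial, 20 mm in diameter, 46 mm high, standing beside the post on its +y side (bystander); origin at the centre of its underside
- vial_b: small vial, 20 mm in diameter, 46 mm high, standing beside the post on its -y side (bystander); origin at the centre of its underside
- marker: felt marker, 136 mm long, lying at the far left (bystander)
- stapler_blue: stapler, 133 mm long, 45 mm high, lying at the left (bystander)
- tape_small: roll of tape, 74 mm across, 24 mm high, lying at the near left (bystander)
- tape_wide: roll of tape, 92 mm across, 36 mm high, lying at the near right (bystander)

How it is judged:
On the way, in this order (a step that is already met when the one before it is completed fails the run):
1. the fingers squeeze the release button in while the head is still down (value of joint release above 0.004 m and value of joint mast below 0.01 m and contact force between the fingers and scan_head above 3 N), for 0.1 s.
2. the head is drawn up past the first stop in the fingers (value of joint mast above 0.085 m and contact force between the fingers and scan_head above 3 N), for 0.05 s.
At the end, for the whole second after the job is handed in: the head is at the second stop (within 6 mm of the top of its travel), at rest, held by the fingers with more than 3 N and the release button squeezed in (4 mm or more of its 5 mm) (value of joint mast above 0.134 m and value of joint release above 0.004 m and contact force between the fingers and scan_head above 3 N and linear speed of scan_head below 0.02 m/s); the arm keeps its last pose, push and grip.
It fails at once if the carton, a vial, the marker, the stapler or a roll of tape is moved more than 15 mm (distance of any of carton, vial_a, vial_b, marker, stapler_blue, tape_small, tape_wide from where it was at the start of the episode above 0.015 m).
It also fails if it takes over 32 s, if anything falls off the work surface, if the arm or the gripper's body presses on something with over 40 N, if the wrist force passes 120 N, or if a joint passes its speed limit or range.

ROBOT

A 6-joint arm with a two-finger parallel gripper is mounted at the origin on a cart in front of the work surface, level with it; the furniture and walls round the work are solid. World frame = base frame: x ahead of the robot, y to its left, z up, the work surface at z = 0. Lengths are in m, angles in rad, forces in N, time in s.
With the tool pointing down it reaches from about 0.425 to 1.125 m from the base axis. Payload 14.9 kg.
Tool frame: the origin (TCP) lies on the centre line of the jaws, within the pads' length; the fingertips stand 8 mm ahead of it and the grasp point (between the pads) lies 11 mm behind it (ctrl.tcp_to_tips is the z of the fingertips in the tool frame, in m); z points along the fingers, x is the direction in which the jaws open and shut, and the axes are right-handed (so a half turn about z gives the same grasp; the last joint's range is limited). The gripper opens to 91 mm and grips with 3 to 60 N. Pads are 32 mm wide; open, the fingers measure 118 mm over their backs; the gripper's body (76 mm by 178 mm) begins 60 mm behind the grasp point.
Start: joints at [1.08, 0.379, 1.734, -0, 1.028, -0.033], TCP at [0.309, 0.628, 0.222] pointing down, gripper open.
Joint ranges: [-2.77, 2.77], [-0.74, 2.19], [0, 2.66], [-1.06, 4.2], [0.31, 2.87], [-3.08, 3.08]. Speed limits (rad/s): [1.89, 1.89, 2.39, 3.14, 3.14, 3.14].

INTERFACE

Orientations are given as a rotation vector (axis times angle).
In Python, from station import ctrl, open_gripper, gripper_close, planner, monitor, cams, sign_off gives the robot as it stands. The module is installed in compiled form; this text tells all that it offers. Calls block until the motion is done:
- ctrl.move_pose(position, orientation): joint-space move of the TCP to a pose.
- ctrl.movel(position, rot=None, max_speed=0.15): straight line of the TCP; rot=None keeps the orientation; max_speed is the mean speed in m/s.
- ctrl.movej(angles): joint-space move.
- open_gripper() and gripper_close(): open the fingers fully, or close them until they stop; the grip force is fixed at half the most.
- ctrl.pause(seconds).
- planner.solve_ik(position, orientation): joint angles nearest the present ones, or None.
- monitor.state(): the state.
- cams.get_image(name): name is "scene" or "top" or "wrist"; returns a dict with "image" (480x640x3 uint8, red, green, blue), "fovy" (degrees; the focal length in pixels is half the picture's height over the tangent of half this angle, whatever the lens; pixels are square), "cx", "cy" (the principal point, pixels), "R" (3x3) and "t" (3): a world point X has camera coordinates R X + t; the wrist camera has in their place "mount" (4x4, takes a point from camera to tool coordinates, whose origin is the TCP and whose axes are the tool frame's). Camera axes: x right, y down, z forward; pixel columns grow to the right and rows downward; lengths in m; the calibration is good to about 2 mm. A picture is of the moment at which its call begins: read the wrist's pose just before it. There is no depth.
A pose or a line that the arm cannot do raises ctrl.IKError and nothing moves.
- sign_off(): hands the job in, once; it reports no verdict.
The state is a dict: "clock": time; "qpos": joint angles; "qvel": joint speeds; "effort": joint torques, N m; "eef_pos": TCP position; "orientation": TCP orientation; "ft_force": force on the tool from outside, world axes, zero at the start; "ft_torque": the same for the moment, N m; "gripper_width": finger opening in m.
Only numpy, scipy, OpenCV 4.12 (cv2) and the standard library are available. Lean on these libraries where they do the work, as an engineer would, in place of code of your own. Each camera call takes 0.05 s, during which the arm holds its last target.

## Working session

There is one attempt and no reset: what is moved stays moved. The work goes in short steps, each a Python script; the robot and the scene stay as the last script left them, time stands still between calls to the robot, and variables do not carry over. Pictures are saved under pics/ and viewed, and the job is handed in when it is done.

```bash
mkdir -p pics
python3 - <<'E'
from station import ctrl, monitor, cams
import cv2, numpy as np, pickle
s=monitor.state(); print(s['clock'],s['gripper_width'],s['eef_pos'],s['orientation'],ctrl.tcp_to_tips)
d={}
for n in ["scene","top"]:
    c=cams.get_image(n); d[n]=c
    cv2.imwrite(f'pics/{n}0.png',c['image'][:,:,::-1]); print(n,c['fovy'],c['cx'],c['cy'],c['R'],c['t'])
pickle.dump(d,open('cams0.pkl','wb'))
E
```

```text
0.0 0.09127193442226672 [0.30922772 0.62755277 0.22126881] [ 2.66711515e+00  1.65908876e+00 -1.52772939e-03] 0.008
scene 53.52249996094456 327.3343145534846 234.97091264585484 [[ 0.80197039 -0.59732448  0.00685199]
 [-0.32805905 -0.44998138 -0.83059859]
 [ 0.49922014  0.66386762 -0.55682944]] [-0.40220592  0.29930756  0.81587364]
top 56.41069324758238 318.1295038773337 241.39297599685858 [[-0.02273269 -0.99963063 -0.0148938 ]
 [-0.99700448  0.02376957 -0.07360078]
 [ 0.07392761  0.01317604 -0.99717656]] [0.07039804 0.55520599 0.99537866]
```

View pics/scene0.png

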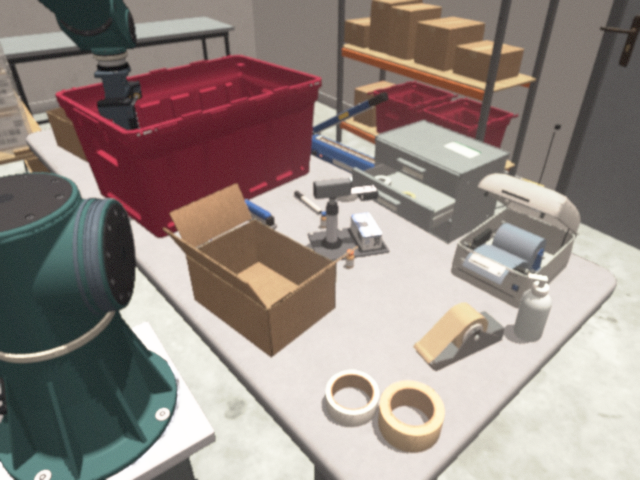

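View pics/top0.png

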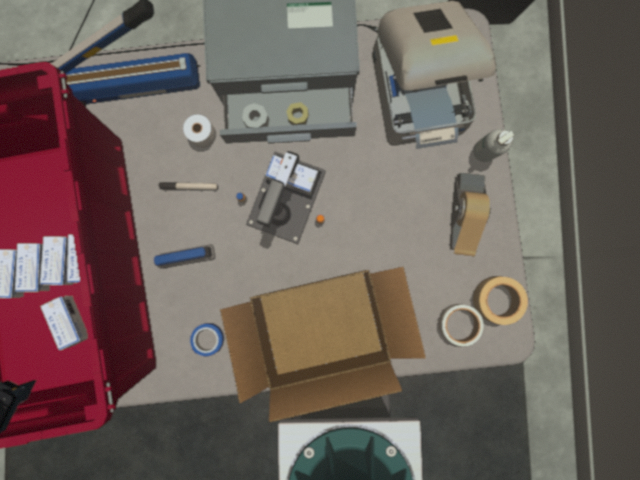

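The top view shows the post's foot plate at about (287,200) with the scanner up and to the right, and vials near (240,198) and (320,219). The gripper hangs over or in the red crate at far left. I'll zoom in on the post.

Run:
```python
import cv2,pickle,numpy as np
d=pickle.load(open('cams0.pkl','rb'))
a=d['top']['image'][135:260,220:345,::-1]; b=d['scene']['image'][170:280,290:400,::-1]; 
cv2.imwrite('pics/z1.png',np.hstack([cv2.resize(a,(400,400),interpolation=2),cv2.resize(b,(400,400),interpolation=2)]))
c=d['scene']['image'][0:240,20:340,::-1]; cv2.imwrite('pics/z2.png',cv2.resize(c,(800,600),interpolation=2))
```

```text
(no output)
```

View pics/z1.png

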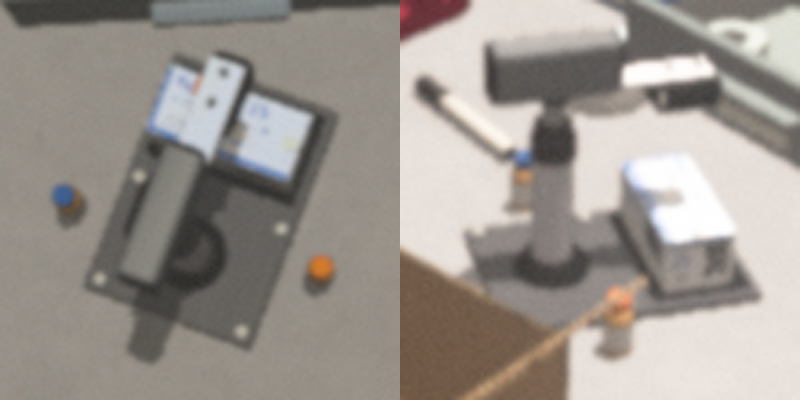

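View pics/z2.png

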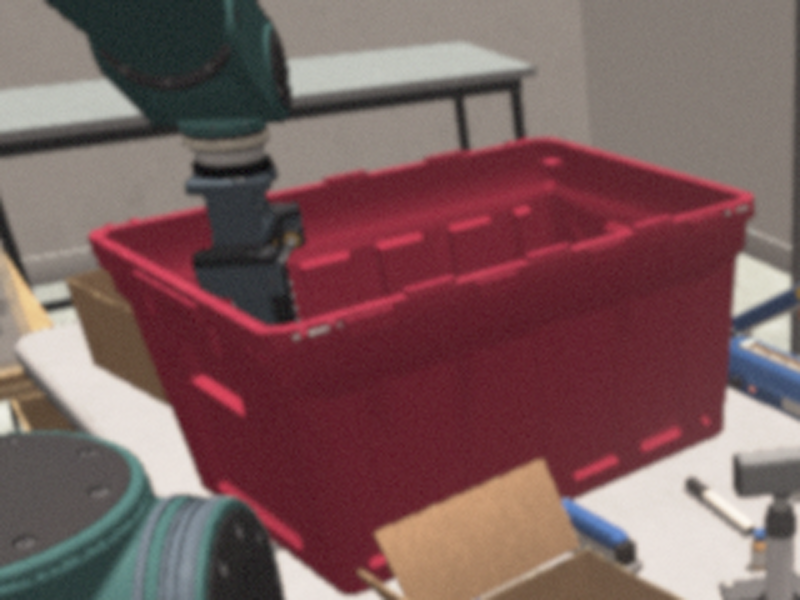

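```bash
cat > h.py <<'E'
import numpy as np, pickle
def K(c):
    return (c['image'].shape[0]/2)/np.tan(np.radians(c['fovy'])/2)
def ray(c,p):
    v=np.array([(p[0]-c['cx'])/K(c),(p[1]-c['cy'])/K(c),1.]); R=np.array(c['R']); t=np.array(c['t'])
    return -R.T@t, R.T@v
def onz(c,p,z):
    o,v=ray(c,p); return o+v*(z-o[2])/v[2]
def tri(c1,p1,c2,p2):
    o1,v1=ray(c1,p1);o2,v2=ray(c2,p2)
    A=np.stack([v1,-v2],1); s=np.linalg.lstsq(A,o2-o1,rcond=None)[0]
    a=o1+v1*s[0];b=o2+v2*s[1]; return (a+b)/2,np.linalg.norm(a-b)
E
python3 - <<'E'
from h import *
import cv2
np.set_printoptions(precision=4,suppress=True)
d=pickle.load(open('cams0.pkl','rb'));T=d['top'];S=d['scene']
z=lambda p:(220+p[0]/3.2-.3,135+p[1]/3.2-.3)
pl=np.array([onz(T,z(p),.008) for p in [(180,55),(338,112),(250,350),(85,288)]]); print(pl)
xd=(pl[0]+pl[1]-pl[2]-pl[3])/2; yd=(pl[0]+pl[3]-pl[1]-pl[2])/2
print('len',np.linalg.norm(xd),np.linalg.norm(yd),'yaw',np.arctan2(xd[1],xd[0]),np.arctan2(yd[1],yd[0])-np.pi/2)
m=pl.mean(0); x=xd/np.linalg.norm(xd); print('origin',m-x*.0425)
bt=np.array([onz(T,z(p),.188) for p in [(172,148),(203,155),(155,285),(118,272)]]); print('bar',bt,bt.mean(0))
xb=(bt[0]+bt[1]-bt[2]-bt[3]);print(np.arctan2(xb[1],xb[0]),np.linalg.norm(xb)/2)
# crate rim corner far right: scene z2 (750,200), near (275,330); top (65,62)?
print(tri(S,(20+750/2.5,200/2.5),T,(66,65)),tri(S,(20+275/2.5,330/2.5),T,(108,408)))
a=T['image'][:,:160,::-1]; cv2.imwrite('pics/z3.png',cv2.resize(a[30:480],(213*1,600)))
E
```

```text
[[0.7698 0.1515 0.008 ]
 [0.7245 0.0371 0.008 ]
 [0.5526 0.1045 0.008 ]
 [0.6003 0.2229 0.008 ]]
len 0.18428317713011808 0.12534270552174173 yaw -0.3862003731200348 -0.3800953840060479
origin [0.6224 0.145  0.008 ]
bar [[0.6626 0.1383 0.188 ]
 [0.6579 0.1198 0.188 ]
 [0.5803 0.1497 0.188 ]
 [0.5886 0.1717 0.188 ]] [0.6223 0.1449 0.188 ]
-0.395544182673413 0.08217769229560044
(array([0.8357, 0.4746, 0.3126]), np.float64(0.01563699669256216)) (array([0.2682, 0.4004, 0.3065]), np.float64(0.017300808608826466))
```

View pics/z3.png

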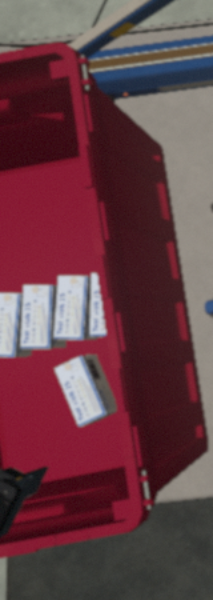

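The plate and bar top agree: origin is about (0.622, 0.145) and yaw about -0.386. The crate rim is at z≈0.31 with the gripper inside it, so I'll lift straight up first, cross high, then check with the wrist camera.

```bash
cat >> h.py <<'E'
from scipy.spatial.transform import Rotation as Ro
def down(a): # tool x at world angle a, z down
    return np.pi*np.array([np.cos(a/2),np.sin(a/2),0])
E
python3 - <<'E'
from h import *
from station import ctrl, monitor, cams, planner
import cv2
np.set_printoptions(precision=4,suppress=True)
s=monitor.state(); p=np.array(s['eef_pos'])
up=p.copy(); up[2]=.42
o=down(-0.386+np.pi/2)
goal=np.array([.6223,.145,.34])
print(planner.solve_ik(up,s['orientation']),planner.solve_ik([.6223,.145,.42],o),planner.solve_ik(goal,o))
ctrl.movel(up,max_speed=.12)
ctrl.move_pose([.6223,.145,.42],o)
ctrl.movel(goal,max_speed=.12)
s=monitor.state(); c=cams.get_image('wrist')
pickle.dump((s,c),open('w1.pkl','wb'))
print(s['clock'],s['eef_pos'],s['orientation'],o,s['ft_force'])
cv2.imwrite('pics/w1.png',c['image'][:,:,::-1]); print(c['fovy'],c['cx'],c['cy'],c['mount'])
E
```

```text
[ 1.0797  0.2197  1.5758  0.      1.3471 -0.0333] [ 0.1924  0.1129  1.6994  0.      1.3293 -0.9923] [ 0.1924  0.168   1.779   0.      1.1946 -0.9923]
4.7833 [0.6227 0.1451 0.3408] [2.6059 1.754  0.0014] [2.6063 1.7541 0.    ] [0.3738 0.3933 0.5345]
65.8529284292743 317.4686842963235 243.89513384849565 [[ 1.      0.001  -0.0004 -0.0013]
 [-0.0008  0.9575  0.2884 -0.083 ]
 [ 0.0007 -0.2884  0.9575 -0.1638]
 [ 0.      0.      0.      1.    ]]
```

View pics/w1.png

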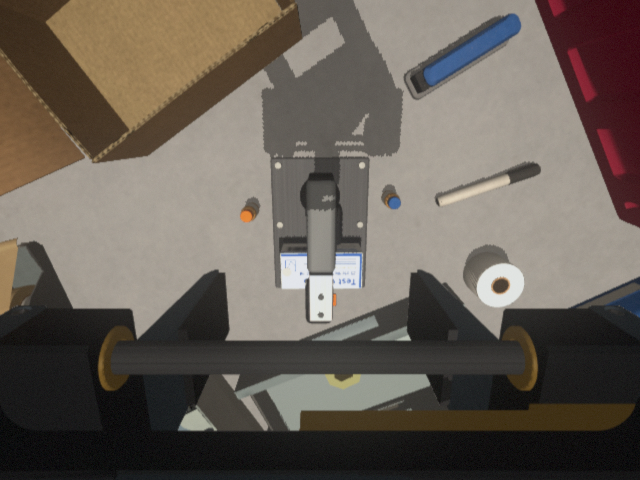

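The wrist view shows the bar at columns 307–335, rows 175–272, aligned vertically (with the jaw axis across it), and its button on the right side. I'll compute the offsets.

Run:
```python
from h import *
import cv2
np.set_printoptions(precision=4,suppress=True)
s,c=pickle.load(open('w1.pkl','rb'))
A=Ro.from_rotvec(s['orientation']).as_matrix(); M=np.array(c['mount'])
Rw=A@M[:3,:3]; tw=A@M[:3,3]+s['eef_pos']
cc=dict(c); cc['R']=Rw.T; cc['t']=-Rw.T@tw
yaw=-.386
P=Ro.from_euler('z',yaw).as_matrix()
loc=lambda p,z: P.T@(onz(cc,p,z)-[.6223,.145,0])
for p in [(308,272),(336,272),(306,182),(336,182)]: print('bar',loc(p,.188))
for p in [(273,157),(369,157),(276,289),(365,288)]: print('plate',loc(p,.008))
for n in [(247,215),(394,203)]: print('vial',loc(n,.046))
a=c['image'][150:330,260:380,::-1]; cv2.imwrite('pics/z4.png',cv2.resize(a,(400,600),interpolation=2))
```

```text
bar [ 0.0396 -0.0097  0.188 ]
bar [0.0396 0.0159 0.188 ]
bar [-0.0421 -0.0109  0.188 ]
bar [-0.0421  0.0146  0.188 ]
plate [-0.0514 -0.0593  0.008 ]
plate [-0.0515  0.0662  0.008 ]
plate [ 0.1357 -0.0613  0.008 ]
plate [0.134 0.068 0.008]
vial [ 0.0177 -0.0901  0.046 ]
vial [0.0022 0.0946 0.046 ]
```

View pics/z4.png

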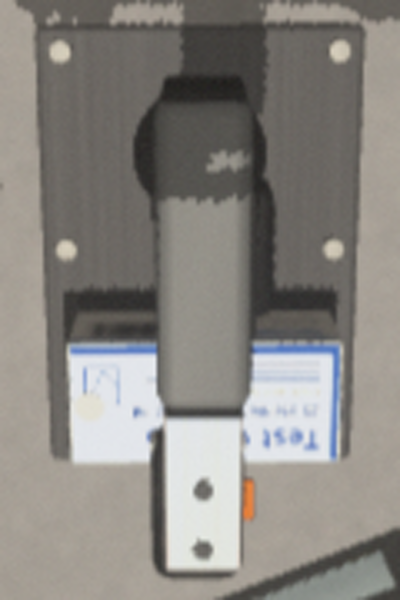

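Wrist view puts the bar centre about +2.5 mm in post y, against 0 from the top camera. I'll use +2 mm, descend, then close and check the side force.

Run:
```python
from h import *
from station import ctrl, monitor, cams, gripper_close
import cv2
np.set_printoptions(precision=4,suppress=True)
P=Ro.from_euler('z',-.386).as_matrix()
g=np.array([.6223,.145,0])+P@[-.001,.002,.157]
ctrl.movel(g+[0,0,.06],down(-0.386+np.pi/2),max_speed=.15)
ctrl.movel(g,max_speed=.1)
def rep(t):
    s=monitor.state(); print(t,s['clock'],np.array(s['eef_pos'])-g,'F',P.T@s['ft_force'],s['ft_torque'],s['gripper_width'])
rep('down')
gripper_close(); rep('closed'); ctrl.pause(.2); rep('held')
for n in ['wrist','scene']:
    c=cams.get_image(n); im=c['image'][:,:,::-1]
    cv2.imwrite(f'pics/{n}2.png',im)
```

```text
down 6.55 [0.0003 0.     0.0004] F [ 1.1433 -0.3896  1.0533] [ 0.0075 -0.0084 -0.042 ] 0.09122984474110785
closed 7.55 [0.0007 0.0015 0.    ] F [ 0.476  18.4598 -7.6329] [ 1.8744 -0.7986  0.2012] 0.026748059084684913
held 7.75 [0.0007 0.0015 0.    ] F [ 0.5923 17.7784 -7.4241] [ 1.8623 -0.7092  0.2266] 0.026540810675154753
```

View pics/wrist2.png

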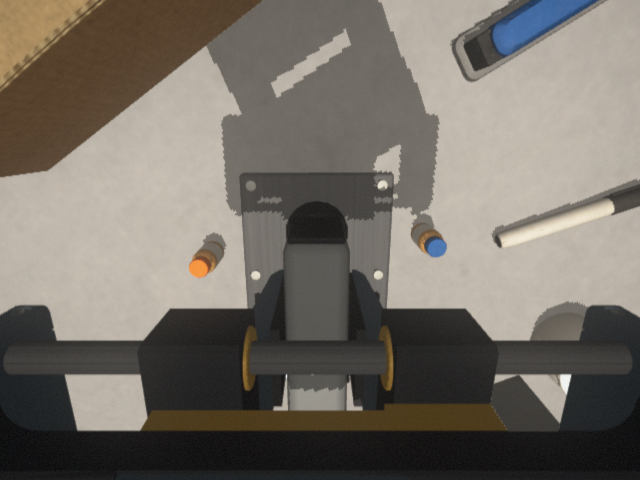

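View pics/scene2.png

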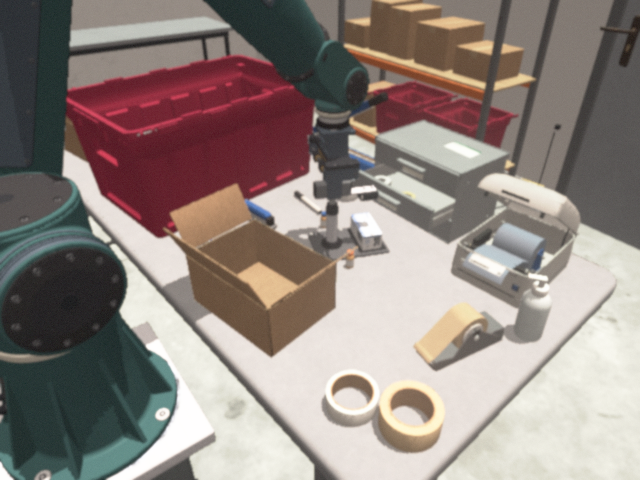

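Button is in: width 26.5 mm matches the squeezed value. The tool is pushed 18 N towards +y and displaced 1.6 mm, so I'll shift that way to relieve it.

Run:
```python
from h import *
from station import ctrl, monitor
np.set_printoptions(precision=4,suppress=True)
P=Ro.from_euler('z',-.386).as_matrix()
g=np.array([.6223,.145,0])+P@[-.001,.002,.157]
def rep(t):
    s=monitor.state(); print(t,s['clock'],P.T@(np.array(s['eef_pos'])-g),'F',P.T@s['ft_force'],s['ft_torque'],s['gripper_width'])
ctrl.movel(g+P@[0,.0018,0],max_speed=.01); ctrl.pause(.2); rep('shift')
```

```text
shift 8.3833 [-0.      0.0017  0.    ] F [ 1.3995 -2.2117  0.4728] [-0.2756  0.0015  0.3312] 0.02660463883285956
```

Run:
```python
from h import *
from station import ctrl, monitor
np.set_printoptions(precision=4,suppress=True)
P=Ro.from_euler('z',-.386).as_matrix()
g0=np.array([.6223,.145,0])+P@[-.001,.0038,.157]
def rep(t):
    s=monitor.state(); f=P.T@s['ft_force']; e=P.T@(np.array(s['eef_pos'])-g0)
    print(t,round(s['clock'],2),e,'F',f,np.array(s['ft_torque']),s['gripper_width']); return f,e
for h,v in [(.015,.05),(.06,.06),(.1,.06),(.132,.06),(.137,.02)]:
    ctrl.movel(g0+[0,0,h],max_speed=v); f,e=rep(h)
    if abs(f[2])>20 or np.hypot(*f[:2])>25: print('stop'); break
```

```text
0.015 8.83 [ 0.     -0.0001  0.0143] F [ 3.9277  2.6749 -9.8676] [-0.0738 -0.9016  0.3595] 0.02663541554779623
0.06 9.73 [ 0.     -0.0002  0.0592] F [  4.8128   1.32   -10.0139] [ 0.0653 -1.0898  0.3605] 0.026683880018304993
0.1 10.55 [-0.     -0.0003  0.1002] F [ 3.0078 -4.9923 -4.1055] [-0.6914 -0.4231  0.3811] 0.02634599700840651
0.132 11.23 [-0.     -0.0003  0.1322] F [ 2.8212 -4.5865 -4.0536] [-0.6578 -0.4072  0.3786] 0.026357378952110287
0.137 11.63 [-0.     -0.0003  0.1371] F [ 3.1714 -3.6236 -4.2219] [-0.6608 -0.4077  0.3212] 0.026254329473577007
```

The load fell from 10 N to 4 N near the first stop, possibly from a slip or just changed friction. I'll look before going on.

Run:
```python
from h import *
from station import cams
import cv2
d={n:cams.get_image(n) for n in ['wrist','scene','top']}
pickle.dump(d,open('c3.pkl','wb'))
a=cv2.resize(d['scene']['image'][120:280,280:420,::-1],(525,600),interpolation=2)
cv2.imwrite('pics/s3.png',a); cv2.imwrite('pics/w3.png',d['wrist']['image'][:,:,::-1])
```

```text
(no output)
```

View pics/s3.png

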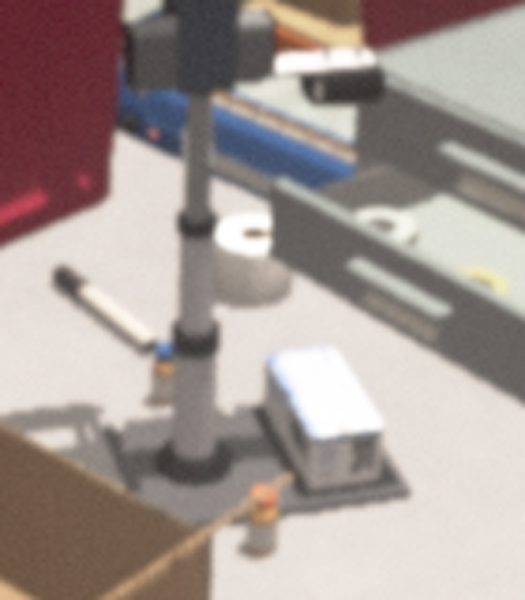

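View pics/w3.png

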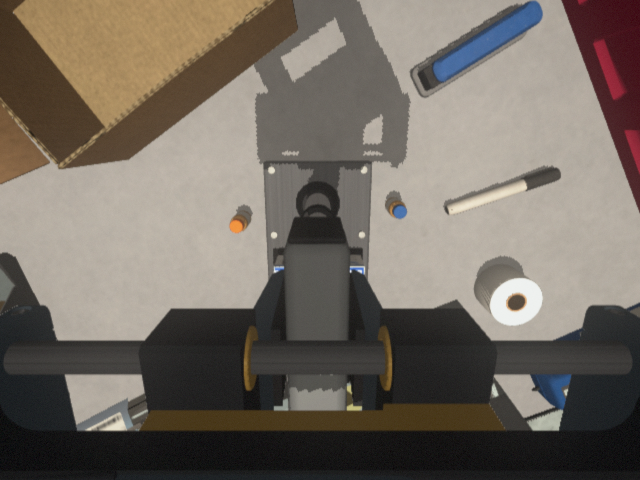

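The head is drawn out over both stages. The bar sits in the fingers exactly as before (columns 287–349), so it didn't slip. I'll creep up to the stop.

Run:
```python
from h import *
from station import ctrl, monitor, cams
import cv2
np.set_printoptions(precision=4,suppress=True)
P=Ro.from_euler('z',-.386).as_matrix()
g0=np.array([.6223,.145,0])+P@[-.001,.0038,.157]
def rep(t):
    s=monitor.state(); f=P.T@s['ft_force']; e=P.T@(np.array(s['eef_pos'])-g0)
    print(t,round(s['clock'],2),e,'F',f,s['gripper_width']); return f,e
for h in np.arange(.138,.1446,.001):
    ctrl.movel(g0+[0,0,h],max_speed=.01); ctrl.pause(.1); f,e=rep(h)
    if f[2]<-12: break
ctrl.pause(.5); rep('hold')
c=cams.get_image('wrist'); cv2.imwrite('pics/w4.png',c['image'][:,:,::-1])
c=cams.get_image('scene'); cv2.imwrite('pics/s4.png',cv2.resize(c['image'][120:280,280:420,::-1],(525,600),interpolation=2))
```

```text
0.138 12.13 [-0.     -0.0003  0.1381] F [ 3.4188 -4.9239 -4.3079] 0.026367896452272267
0.139 12.48 [-0.     -0.0003  0.1391] F [ 2.706  -3.3716 -3.9617] 0.026587535278569455
0.14 12.83 [-0.     -0.0003  0.14  ] F [ 3.6633 -3.3415 -5.9476] 0.026351456425088418
0.14100000000000001 13.18 [-0.0001 -0.0004  0.1401] F [  8.0898  -0.5867 -14.1676] 0.026402521963029002
hold 13.68 [-0.0001 -0.0004  0.1401] F [  7.6484  -1.3176 -14.912 ] 0.026051278530907915
```

View pics/w4.png

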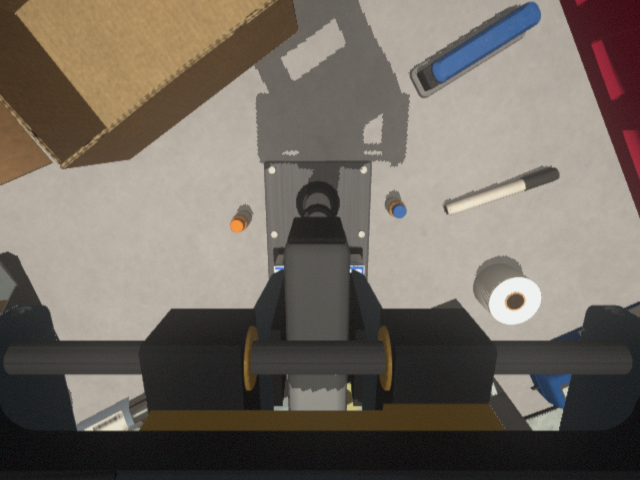

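View pics/s4.png

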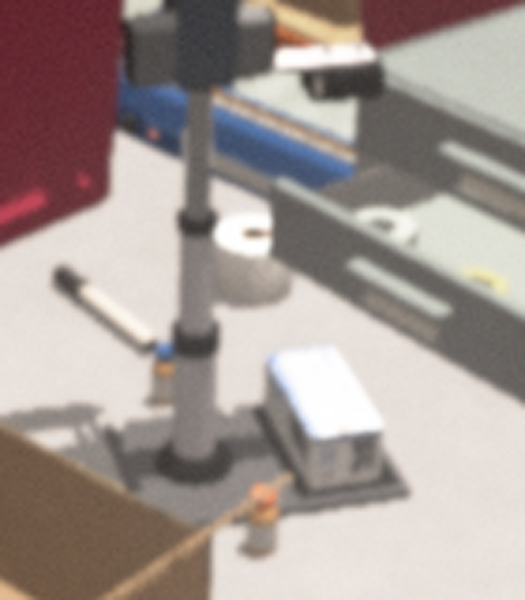

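The stop is reached: TCP travel stalled at 0.1401 m and the load rose to 15 N, steady. Both pictures show the bar still in the fingers at columns 287–349, with the carton and vials unmoved. Handing in.

```bash
python3 -c "
from station import sign_off; sign_off()"
```

```text
the job is handed in; nothing more can be done
```

The scanner head is up at the second stop, and the arm is still holding it there with the release button squeezed in. I handed the job in at about 14 s of the 32 s allowed; `sign_off` gives no verdict.

- **Approach:** I lifted the gripper straight out of the red crate and located the post with the top and wrist cameras. They differed by about 2.5 mm across the bar.
- **Grip:** Closing on the bar pushed the tool sideways with about 18 N, so I shifted the arm 1.8 mm, which brought that down to about 2 N. The fingers stopped at 26.5 mm apart, which matches the button being in.
- **Lift:** I drew the head straight up past the first stop and then crept up to the second. The downward pull dropped from 10 N to 4 N between 60 and 100 mm of lift. I looked before going on, and the bar had not slipped in the fingers.
- **Last checks:** The arm stalled after 140.1 mm of lift with a steady pull of about 15 N, and the fingers were 26.1 mm apart. In the last pictures the carton and vials look unmoved. I did not measure the other objects; the arm kept clear of them.

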